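Level the mine lift's loading platform

ROBOT

A 7-joint arm with a two-finger parallel gripper is mounted at the origin on the work surface. World frame = base frame: x ahead of the robot, y to its left, z up, the work surface at z = 0. Lengths are in mm, angles in rad, forces in N, time in s.
With the tool pointing down it reaches from about 400 to 925 mm from the base axis. Payload 5.6 kg.
Tool frame: the origin (TCP) lies midway between the tips of the shut fingers; the grasp point (between the pads) lies 19 mm behind it; z points along the fingers, y is the line along which they close (so a half turn about z gives the same grasp; the last joint's range is limited). The gripper opens to 85 mm and grips with 20 to 120 N. Pads are 22 mm wide; open, the fingers measure 114 mm over their backs; the gripper's body (76 mm by 85 mm) begins 54 mm behind the grasp point. The pads swing forward as they close: fully open they stand 13 mm farther back than shut.
Start: joints at [1.082, 0.468, -0.012, 1.603, 0.006, 1.071, -0.056], TCP at [280.229, -586.498, 231.29] pointing down, gripper open.
Joint ranges: [-2.53, 2.53], [-0.31, 2.02], [-1.57, 1.55], [0.28, 2.44], [-1.29, 4.43], [0.15, 1.84], [-2.92, 2.92]. Speed limits (rad/s): [2.57, 2.57, 3.14, 3.14, 3.14, 3.14, 3.14].

INTERFACE

Orientations are given as a unit quaternion [w, x, y, z].
In Python, from bench import read_state, snapshot, ticket, look_for gives the robot as it stands.
- The arm moves only by the shell command python3 -m crank 'ROWS' [OPENING] [FORCE]. ROWS is JSON, a list that holds one entry, the list of rows, each a list of 4 numbers: the shift along the tool's x, y, z in cm, then the turn about the tool's z in rad. In form: [[[x, y, z, roll], ...]]. A call has 1 to 10 rows; each row shifts and turns the commanded pose from where the row before left it, along the tool's axes as they then stand; what a row does not reach is not made up. A row lasts 1/12 s, in which the tool goes at most 41.7 mm and 7.16 degrees, less where a joint would pass 70% of its speed; a pose out of reach is approached as far as the arm can. A call is refused whole if a number of a shift passes 4.17 or a number of a turn 0.125, either way. A call with a gripper value outside its range is refused whole. OPENING is the opening, from -1 (shut) to 1 (fully open), so that 0 is half open, set as the call begins (- or left out, the last holds). The fingers move at their own pace and stop on an object; FORCE is the grip in N (left out, the last holds). Time passes only in rows, so rows that do not move let the fingers close. It gives the time, the measured TCP pose, the force, the opening and the grip force at its end, in the units of the state.
- read_state(): the state, without advancing time (a new reading comes with each control period).
- snapshot(name): name is "scene" or "side" or "wrist"; returns a dict with "pixels" (420x560x3 uint8, blue, green, red), "fov_y" (degrees; the focal length in pixels is half the picture's height over the tangent of half this angle, whatever the lens; pixels are square), "cx", "cy" (the principal point, pixels), "view" (4x4, takes a point from world to camera coordinates). Camera axes: x right, y down, z forward; pixel columns grow to the right and rows downward; lengths in mm; the calibration is good to about 2 mm. A picture is of the moment at which its call begins. There is no depth.
- ticket.hand_in(): hands the job in; it is judged then, once.
Trained networks look in a picture, given as the dict that the camera call returned (one of the last four; its "shot" number tells which), for a name from the list of things; names that differ only in an ending like _2 or _b are one class to them, and where a whole thing is asked for, a point or a joint stands for the part that bears it (a point fixed in the world has none). Each returns a list of dicts, best first, with "score" (0 to 1); they miss things now and then, are a little off and sometimes report something else, mostly with a low value. They report only what shows in the picture. A call takes as long as a camera call. They do not tell look-alikes from the thing itself.
- look_for(picture, target): "extent" ([centre column, centre row, width, height] in pixels, round what is visible of it).
The state is a dict: "t": time; "joint_pos": joint angles; "dq": joint speeds; "tau": joint torques, N m; "position": TCP position; "eef_rot": TCP orientation; "force": force on the tool from outside, world axes, zero at the start; "wrist_torque": the same for the moment, N m; "opening": finger opening in mm; "gripper_force": force on a finger pad.
Only numpy, scipy, OpenCV 4.12 (cv2) and the standard library are available. Lean on these libraries where they do the work, as an engineer would, in place of code of your own. Each camera call takes 0.05 s, during which the arm holds its last target. There are 200 camera calls.

TASK

Lay the spirit level, vial up, lengthwise on the mine lift's springy wooden platform, between the tower and the wing knob, and let go of it. Then grip the wing knob, press that end of the platform down until its foot stands firmly on the rubber pad, and turn the knob until the bubble rests centred between the two lines. Finish while still gripping the knob and pressing the platform down onto its foot; leave the wagon, engine and lantern post where they stand.

Things in the scene. Friction and masses are not known exactly. Their poses are not given: they have to be found in the camera images.
- level: aluminium pocket spirit level, 120 mm long (its x axis), 24 mm wide (y), 30 mm high (z), 0.15 kg, loose, lying on the table with the vial up. Origin: centre of its underside. On its top a 76 x 12 mm pale green vial strip with two black cross lines 11 mm either side of the middle.
- bubble (a joint): the pale oval bubble (12 x 9 mm) in the vial: its place along the level's x axis in m, 0 = centred, at most 0.024 either way. It goes to the higher end of the level, 4 mm per 0.01 rad of slope, and settles in about 1 s. Centred: its whole oval lies between the lines (within 5 mm of the middle).
- lift: the wooden mine lift, fixed to the table: base board 110 x 410 x 12 mm, a 0.33 m high headframe tower with a small cage on its +y end. Origin on the table under the base board, 145 mm from the platform's hinge; y points along the platform towards the tower, z up.
- platform: the lift's loading platform, a pale board 90 mm wide (x), 290 mm long, 14 mm thick. Origin on its hinge axis beside the tower, at mid thickness, 78 mm above the table; the board runs from there along -y to its free end at y = -290 mm; top face at z = +7 mm. Hinged about x. Unpressed, a spring holds its free end up against a stop, 0.05 rad above level.
- knob: dark wooden wing knob of the levelling foot, on the platform 245 mm from the hinge. Origin on its axis at the platform's top; a disc 48 mm across, 8 mm high, carries an upright bar 44 mm long (knob's x), 14 mm thick (y), 8 to 46 mm above the platform. Axis: platform's z. Clockwise seen from above lengthens the foot. Stiff (0.12 N m), stays where left, neither rises nor sinks in the platform.
- foot: steel levelling foot, a 12 mm spindle with a round tip 51 mm below its origin, under the platform below the knob. It grows 4.77 mm per rad of clockwise knob turn, which lifts the pressed platform's knob end as much (0.0195 rad of slope per rad). At the start it is too short by 1.4 to 2.8 rad of turning: the pressed platform slopes down to the knob.
- pad: black rubber pad, 40 mm across and 8 mm thick, on the lift's base under the foot. Origin: centre of its underside, 12 mm above the table. The foot's tip meets it when the platform is pressed down at the knob: 3 to 4 N against the spring, 18 to 26 mm of travel at the start, a few N more if a gripper held upright twists the tilting knob; then firm. The platform rises slowly when let go.
- wagon: bystander: ochre wooden ore wagon, 90 x 56 x 63 mm, loose. Origin under its centre on the table.
- engine: bystander: dark grey toy steam engine, 140 x 58 x 91 mm, loose, beyond the lift. Origin under its centre on the table.
- lantern: bystander: yellow lantern post, 168 mm high on a 56 mm round foot, loose. Origin under its centre on the table.
Not all that is in view belongs to the job. What is meant by the level is not blue, and is the larger of those in its own colour.

How it is judged (in metres and radians):
On the way, in this order (a step that is already met when the one before it is completed fails the run):
1. the level lies lengthwise on the platform and is let go (x of level in the frame of platform between -0.033 and 0.033 m and y of level in the frame of platform between -0.175 and -0.045 m and z of level in the frame of platform between 0.003 and 0.012 m and angle between the x axis of level and the y axis of platform, either way round below 0.26 rad and angle between the z axis of level and the z axis of platform, either way round below 0.06 rad and contact force between the fingers and level below 0.1 N), for 0.2 s.
2. the knob is gripped and the platform is pressed down so that its foot stands on the pad (contact force between foot and pad above 2 N and contact force between the fingers and knob above 2 N), for 0.2 s.
At the end, for the whole second after the job is handed in: The level lies flat on the platform between tower and knob, lengthwise within 15 degrees and untouched by the fingers; the bubble is within 5 mm of the middle; the fingers still hold the knob and press the foot onto its pad with more than 2 N (all of step 1 and all of step 2 and value of joint bubble between -0.005 and 0.005 m and angle between platform's own z axis and vertical below 0.02 rad); the arm keeps its last pose, push and grip.
It fails at once if the wagon is disturbed (moved more than 20 mm) (distance of wagon from where it was at the start of the episode above 0.02 m).
It fails at once if the engine is disturbed (moved more than 20 mm) (distance of engine from where it was at the start of the episode above 0.02 m).
It fails at once if the lantern is disturbed (moved more than 20 mm) (distance of lantern from where it was at the start of the episode above 0.02 m).
It also fails if it takes over 72 s, if anything falls off the work surface, if the arm or the gripper's body presses on something with over 40 N, if the wrist force passes 120 N, or if a joint passes its speed limit or range.

## Working session

There is one attempt and no reset: what is moved stays moved. The work goes in short steps, Python scripts to look and compute and a shell command to move; the robot and the scene stay as the last step left them, time stands still between calls to the robot, and variables do not carry over. Pictures are saved under pics/ and viewed, at most 10 in all, crops included, and the job is handed in when it is done.

```bash
ls; mkdir -p pics; python3 - <<'E'
from bench import *
import cv2,numpy as np
s=read_state();print({k:np.round(v,3).tolist() for k,v in s.items()})
ims=[]
for n in ["scene","side","wrist"]:
    p=snapshot(n);print(n,p["fov_y"],p["cx"],p["cy"],np.round(p["view"],3).tolist())
    cv2.imwrite(f"pics/{n}0.png",p["pixels"])
    for o in ["level","lift","platform","knob","pad","wagon","engine","lantern"]:
        print(o,[(np.round(d["extent"]).tolist(),round(d["score"],2)) for d in look_for(p,o)][:4])
E
```

```text
pics
{'t': 0.0, 'joint_pos': [1.082, 0.468, -0.012, 1.604, 0.006, 1.071, -0.056], 'dq': [0.001, -0.001, -0.001, -0.0, -0.001, 0.0, 0.0], 'tau': [-0.0, -53.239, 0.022, -25.13, 0.012, 0.008, -0.0], 'position': [279.923, -585.992, 230.316], 'eef_rot': [-0.001, 0.975, 0.221, -0.0], 'force': [-0.539, 0.326, 0.969], 'wrist_torque': [0.021, 0.005, 0.059], 'gripper_force': 0.0, 'opening': 85.323}
scene 42.08453415347208 284.205701673815 210.62152630372194 [[-0.651, 0.759, -0.013, 373.955], [0.399, 0.328, -0.856, -133.858], [-0.645, -0.563, -0.517, 1973.431], [0.0, 0.0, 0.0, 1.0]]
level [([300.0, 213.0, 39.0, 20.0], 0.84), ([265.0, 199.0, 39.0, 14.0], 0.64), ([314.0, 201.0, 23.0, 17.0], 0.57)]
lift [([308.0, 235.0, 157.0, 133.0], 0.9)]
platform [([281.0, 235.0, 93.0, 56.0], 0.58)]
knob [([256.0, 215.0, 16.0, 24.0], 0.6), ([186.0, 188.0, 23.0, 52.0], 0.35)]
pad [([257.0, 243.0, 16.0, 6.0], 0.67)]
wagon [([414.0, 235.0, 25.0, 33.0], 0.93)]
engine [([202.0, 246.0, 56.0, 50.0], 0.63)]
lantern [([189.0, 191.0, 24.0, 53.0], 0.78)]
side 50.544637139537954 277.9016722322677 209.08350576012316 [[-0.64
[... 206 characters left out ...]
44.0, 37.0, 44.0], 0.58)]
lift [([193.0, 210.0, 196.0, 169.0], 0.89)]
platform [([231.0, 195.0, 107.0, 76.0], 0.6)]
knob [([260.0, 170.0, 22.0, 25.0], 0.61)]
pad [([260.0, 205.0, 21.0, 12.0], 0.61), ([193.0, 210.0, 199.0, 164.0], 0.35)]
wagon [([213.0, 353.0, 57.0, 68.0], 0.98)]
engine [([251.0, 158.0, 51.0, 42.0], 0.79), ([258.0, 171.0, 24.0, 19.0], 0.18)]
lantern [([348.0, 146.0, 21.0, 59.0], 0.9), ([321.0, 243.0, 39.0, 42.0], 0.48)]
wrist 69.65506155374239 277.66745974946497 215.98554564731208 [[0.431, -0.902, -0.001, -649.238], [-0.87, -0.416, 0.266, -35.134], [-0.24, -0.114, -0.964, 379.491], [0.0, 0.0, 0.0, 1.0]]
level []
lift []
platform []
knob []
pad []
wagon []
engine []
lantern []
```

```bash
python3 - <<'E'
import cv2,numpy as np
a=cv2.imread("pics/scene0.png")[120:320,150:450];b=cv2.imread("pics/side0.png")[60:400,80:440]
cv2.imwrite("pics/a.png",cv2.resize(a,(800,533),interpolation=2));cv2.imwrite("pics/b.png",cv2.resize(b,(635,600),interpolation=2))
E
```

```text
(no output)
```

View pics/a.png

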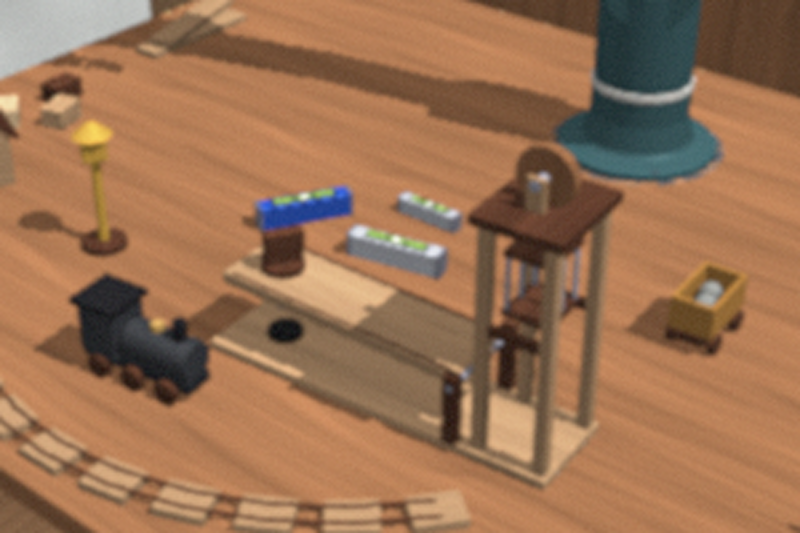

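View pics/b.png

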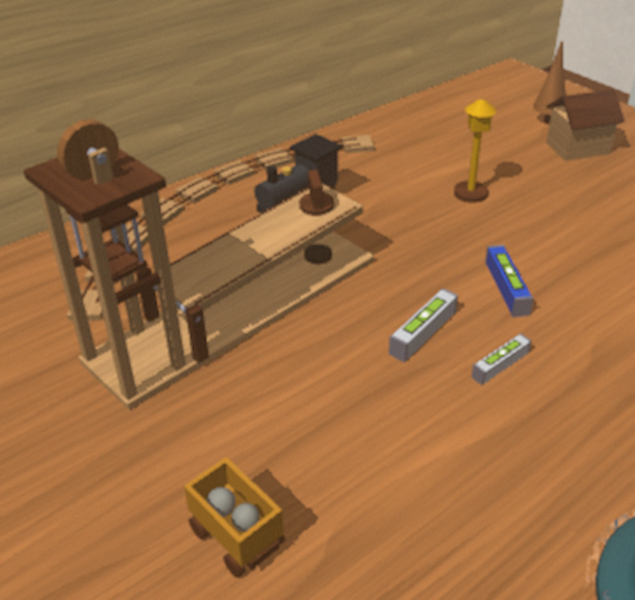

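The level could be any of three: the large grey at scene (300,213) / side (320,244), the blue at scene (265,199), and the small grey at scene (314,201). I choose the large grey one. The lift runs from its tower at scene (350,250) to the knob at (256,215).

```bash
cat > h.py <<'E'
import numpy as np,cv2
from bench import *
def cam(p):
    f=p["pixels"].shape[0]/2/np.tan(np.radians(p["fov_y"])/2);V=np.array(p["view"])
    return f,V
def ray(p,uv):
    f,V=cam(p);R=V[:3,:3];uv=np.atleast_2d(np.array(uv,float))
    d=np.c_[(uv[:,0]-p["cx"])/f,(uv[:,1]-p["cy"])/f,np.ones(len(uv))]@R
    return -R.T@V[:3,3],d
def onz(p,uv,z):
    o,d=ray(p,uv);return o+d*((z-o[2])/d[:,2])[:,None]
def proj(p,X):
    f,V=cam(p);c=np.atleast_2d(X)@V[:3,:3].T+V[:3,3]
    return np.c_[f*c[:,0]/c[:,2]+p["cx"],f*c[:,1]/c[:,2]+p["cy"]]
def tri(p,a,q,b):
    o1,d1=ray(p,a);o2,d2=ray(q,b);d1=d1[0];d2=d2[0]
    s=np.linalg.lstsq(np.c_[d1,-d2],o2-o1,rcond=None)[0]
    x,y=o1+s[0]*d1,o2+s[1]*d2
    return (x+y)/2,np.linalg.norm(x-y)
def green(p,box=None,z=30):
    h=cv2.cvtColor(p["pixels"],cv2.COLOR_BGR2HSV)
    m=cv2.inRange(h,(28,90,80),(50,255,255))
    n,l,st,c=cv2.connectedComponentsWithStats(cv2.morphologyEx(m,cv2.MORPH_CLOSE,np.ones((5,5))))
    out=[]
    for i in range(1,n):
        if st[i,4]<15: continue
        v,u=np.nonzero((l==i))
        X=onz(p,np.c_[u,v],z)[:,:2].astype(np.float32)
        r=cv2.minAreaRect(X);b=cv2.boxPoints(r)
        e=b[1]-b[0] if np.linalg.norm(b[1]-b[0])>np.linalg.norm(b[2]-b[1]) else b[2]-b[1]
        out.append((np.round(c[i]).tolist(),np.round(r[0],1).tolist(),np.round(sorted(r[1]),1).tolist(),round(float(np.arctan2(e[1],e[0])),3)))
    return out
E
python3 - <<'E'
from h import *
np.set_printoptions(precision=1,suppress=True)
s=snapshot("scene");q=snapshot("side")
print(*green(s),sep="\n");print(*green(q),sep="\n")
S=lambda x,y:(150+x/2.667,120+y/2.667); Q=lambda x,y:(80+x/1.764,60+y/1.764)
for n,a,b,z in [("near base corner tower",(545,485),(130,402),6),("far-end base corner",(213,343),None,12),("base end corner",None,(372,256),12),("tower inner corner",(597,425),None,12),("tower L corner",None,(81,357),12),
 ("pad",(285,330),(318,254),20),("knobtop",(283,232),(318,175),130),("plat end +",(225,272),None,95),("plat end -",None,(361,208),95),("tower top near",(505,222),None,330)]:
    if a: print(n,"scene",onz(s,S(*a),z)[0])
    if b: print(n,"side",onz(q,Q(*b),z)[0])
    if a and b: print("   tri",tri(s,S(*a),q,Q(*b)))
for n,a,b in [("wagon",(414,235),(213,353)),("engine",(202,246),(251,158)),("lantern",(187,191),(348,146))]:print(n,tri(s,a,q,b))
E
```

```text
([305.0, 211.0], [433.2, -37.2], [9.5, 24.7], -1.336)
([368.0, 213.0], [435.4, -212.3], [12.4, 73.4], -0.538)
([320.0, 238.0], [441.2, -57.3], [12.5, 75.5], -1.366)
([364.0, 259.0], [332.6, -82.2], [8.2, 53.8], -1.564)
near base corner tower scene [665.5 310.    6. ]
near base corner tower side [564.  293.1   6. ]
   tri (array([613.1, 277. , -46.2]), np.float64(1.0168441578595921))
far-end base corner scene [707.5 -90.2  12. ]
base end corner side [ 594.5 -104.8   12. ]
tower inner corner scene [564.7 302.2  12. ]
tower L corner side [662.8 306.1  12. ]
pad scene [648.6 -39.2  20. ]
pad side [638.6 -41.1  20. ]
   tri (array([643.4, -44.6,  15.3]), np.float64(0.7198002391597883))
knobtop scene [631.6 -52.2 130. ]
knobtop side [663.6 -62.6 130. ]
   tri (array([642.9, -44. , 142.3]), np.float64(8.203506321975029))
plat end + scene [688.2 -84.4  95. ]
plat end - side [604.1 -90.   95. ]
tower top near scene [750.2 309.2 330. ]
wagon (array([341.1, 293.6,  32.8]), np.float64(1.2681611962633905))
engine (array([ 784.2, -121.2,   52.6]), np.float64(8.137098218285857))
lantern (array([ 635.6, -349.7,   78.4]), np.float64(0.47880545670511493))
```

```bash
python3 -m crank '[[[1.87,-2.04,0,0],[1.87,-2.04,0,0],[1.87,-2.04,0,0],[1.87,-2.04,0,0],[1.87,-2.04,0,0],[1.87,-2.04,0,0],[1.87,-2.04,0,0],[1.87,-2.04,0,0],[1.87,-2.04,0,0],[1.87,-2.04,0,0]]]' 1 40
python3 -m crank '[[[1.87,-2.04,0,0],[1.87,-2.04,0,0],[1.87,-2.04,0,0],[1.87,-2.04,0,0],[1.87,-2.04,0,0],[1.87,-2.04,0,0],[1.87,-2.04,0,0],[1.87,-2.04,0,0],[1.87,-2.04,0,0],[1.87,-2.04,0,0]]]'
python3 -m crank '[[[0,0,0,-0.12],[0,0,0,-0.12],[0,0,0,-0.12],[0,0,0,-0.12],[0,0,0,-0.12],[0,0,0,-0.12],[0,0,0,-0.12],[0,0,0,-0.12],[0,0,0,-0.12],[0,0,0,-0.12]]]'
python3 - <<'E'
from h import *
s=read_state();print(s["joint_pos"],s["t"])
p=snapshot("wrist");cv2.imwrite("pics/w1.png",p["pixels"]);print(*green(p),sep="\n")
print([ (d["extent"],d["score"]) for o in("level","knob") for d in look_for(p,o)])
E
```

```text
t: 2.28
position: [361.3, -320.5, 231.5]
eef_rot: [0.0, 0.975, 0.221, 0.0]
force: [0.8, -0.1, -0.2]
opening: 85.8
gripper_force: 0.0
t: 3.12
position: [442.1, -55.8, 231.6]
eef_rot: [0.0, 0.975, 0.221, 0.0]
force: [0.3, 0.4, 0.2]
opening: 85.2
gripper_force: 0.0
t: 3.95
position: [441.9, -57.2, 231.5]
eef_rot: [0.0, 0.678, 0.735, 0.0]
force: [0.4, -0.3, 0.2]
opening: 85.5
gripper_force: 0.0
[ 0.51236733  0.15948872 -0.49754586  2.05381825  0.09367114  0.94903299
  0.04632308] 3.95
([276.0, 192.0], [440.6, -57.3], [13.2, 77.9], -1.352)
([190.0, 211.0], [339.8, -87.1], [8.4, 54.2], -1.564)
([261.0, 309.0], [433.6, -211.5], [12.8, 77.4], -0.53)
[([261.5, 306.1, 88.6, 72.5], 0.94), ([275.7, 191.9, 32.0, 104.4], 0.67), ([192.1, 209.5, 15.7, 77.0], 0.65), ([510.5, 214.8, 86.3, 55.2], 0.61)]
```

View pics/w1.png

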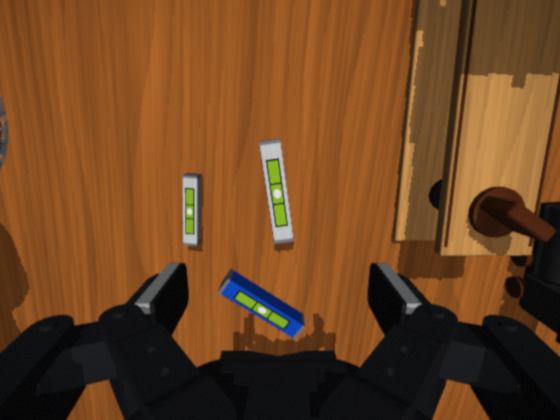

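Large grey level confirmed at wrist (276,192), with small grey at (190,211) and blue at (261,309). Descending.

```bash
python3 -m crank '[[[0,0,0,-0.07],[0,0.1,0,-0.07],[0,0,3,0],[0,0,3,0],[0,0,3,0],[0,0,3,0],[0,0,3,0],[0,0,3,0],[0,0,2.6,0],[0,0,1.5,0]]]'
python3 -m crank '[[[0,0,1,0],[0,0,1,0],[0,0,0.5,0],[0,0,0,0],[0,0,0,0]]]'
python3 -m crank '[[[0,0,0,0],[0,0,0,0],[0,0,0,0],[0,0,0,0],[0,0,0,0],[0,0,0,0],[0,0,0,0],[0,0,0,0]]]' -1 40
```

```text
t: 4.93
position: [441.4, -57.0, 7.7]
eef_rot: [-0.001, 0.629, 0.778, -0.001]
force: [-0.6, -0.1, -0.0]
opening: 85.2
gripper_force: 0.0
t: 5.35
position: [442.9, -57.0, -13.2]
eef_rot: [0.001, 0.628, 0.779, -0.0]
force: [-5.2, 1.0, 15.5]
opening: 85.6
gripper_force: 7.6
t: 6.02
position: [444.9, -57.7, -8.9]
eef_rot: [0.003, 0.628, 0.779, -0.001]
force: [-15.0, 1.4, 71.2]
opening: 73.0
gripper_force: 35.9
```

I added up the rows wrong and went 2 cm too low. Backing up now.

```bash
python3 -m crank '[[[0,0,-1,0],[0,0,-1,0],[0,0,-0.2,0],[0,0,0,0],[0,0,0,0],[0,0,0,0],[0,0,0,0],[0,0,0,0]]]' -1 40
```

```text
t: 6.68
position: [443.4, -57.4, 8.1]
eef_rot: [0.001, 0.628, 0.779, -0.0]
force: [-3.6, -1.3, 22.4]
opening: 23.2
gripper_force: 39.1
```

```bash
python3 -m crank '[[[0,0,-1,0],[0,0,-2.5,0],[0,0,-3,0],[0,0,-3,0],[0,0,-3,0],[0,0,-3,0],[0,0,-3,0],[0,0,-2,0],[0,0,0,0],[0,0,0,0]]]' -1 40
python3 - <<'E'
from h import *
p=snapshot("wrist");cv2.imwrite("pics/w2.png",p["pixels"]);print(np.round(p["view"],4).tolist(),p["fov_y"],p["cx"],p["cy"])
E
```

```text
t: 7.52
position: [442.9, -57.3, 212.3]
eef_rot: [0.001, 0.628, 0.779, 0.0]
force: [-0.2, -0.7, -1.5]
opening: 23.5
gripper_force: 40.9
[[0.9771, 0.2128, 0.0015, -420.5844], [0.2047, -0.9419, 0.2664, -173.7674], [0.0581, -0.2599, -0.9639, 320.1444], [0.0, 0.0, 0.0, 1.0]] 69.65506155374239 277.66745974946497 215.98554564731208
```

View pics/w2.png

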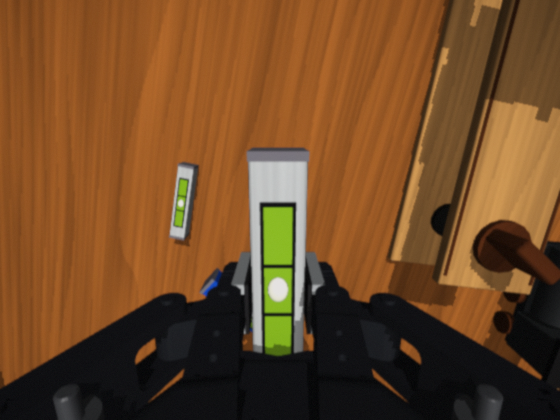

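Level held squarely; its vial middle is at (278,288). The lift's near base edge runs (392,261)-(452,0), the platform's near edge runs (441,282)-(510,0), and the knob disc is at (502,245).

```bash
python3 - <<'E'
from h import *
np.set_printoptions(precision=3,suppress=True)
V=[[0.9771, 0.2128, 0.0015, -420.5844], [0.2047, -0.9419, 0.2664, -173.7674], [0.0581, -0.2599, -0.9639, 320.1444], [0,0,0,1]]
p=dict(pixels=np.zeros((420,560,3)),fov_y=69.65506,cx=277.667,cy=215.986,view=V)
a=onz(p,[(392,261),(452,0)],12);print("base",a,np.arctan2(*(a[1]-a[0])[1::-1]))
c=onz(p,[(441,282)],99)[0];d=onz(p,[(510,0)],90)[0];print("plat",c,d,np.arctan2(*(d-c)[1::-1]))
print("knob disc",onz(p,[(502,245)],104))
s=snapshot("scene");q=snapshot("side")
f=lambda P,n:max(look_for(P,n),key=lambda d:d["score"])["extent"]
for n in("knob","pad"): A,B=f(s,n),f(q,n);print(n,A,B,tri(s,A[:2],q,B[:2]))
E
```

```text
base [[ 598.539 -109.892   12.   ]
 [ 569.644  168.928   12.   ]] 1.6740581950725248
plat [606.976 -90.399  99.   ] [580.713 142.065  90.   ] 1.6832951164213412
knob disc [[643.684 -42.568 104.   ]]
knob [255.3, 214.1, 14.7, 21.2] [259.2, 170.4, 20.7, 22.6] (array([644.097, -44.032, 115.372]), np.float64(0.7454637149691675))Traceback (most recent call last):
  File "<stdin>", line 10, in <module>
  File "<stdin>", line 9, in <lambda>
ValueError: max() iterable argument is empty
```

```bash
python3 -m crank '[[[1.03,2.15,0,0],[1.03,2.15,0,0],[1.03,2.15,0,0],[1.03,2.15,0,0],[1.03,2.15,0,0],[1.03,2.15,0,0],[1.03,2.15,0,0],[1.03,2.15,0,0],[1.03,2.15,0,0],[1.03,2.15,0,0]]]' 
python3 -m crank '[[[0,0,0,0.055],[0,0,0,0.055],[0,0,2,0],[0,0,2,0],[0,0,2,0],[0,0,1,0],[0,0,0.5,0],[0,0,0,0],[0,0,0,0]]]'
python3 - <<'E'
from h import *
print(read_state()["t"])
p=snapshot("side");cv2.imwrite("pics/s3.png",cv2.resize(p["pixels"][60:320,80:420],(785,600),interpolation=2))
E
```

```text
t: 8.65
position: [631.3, 90.2, 210.8]
eef_rot: [-0.001, 0.627, 0.779, -0.001]
force: [0.3, 0.3, -1.8]
opening: 23.0
gripper_force: 40.8
t: 9.4
position: [631.3, 89.8, 137.6]
eef_rot: [0.0, 0.669, 0.743, 0.0]
force: [0.2, 1.0, -1.1]
opening: 23.1
gripper_force: 40.8
9.4
```

View pics/s3.png

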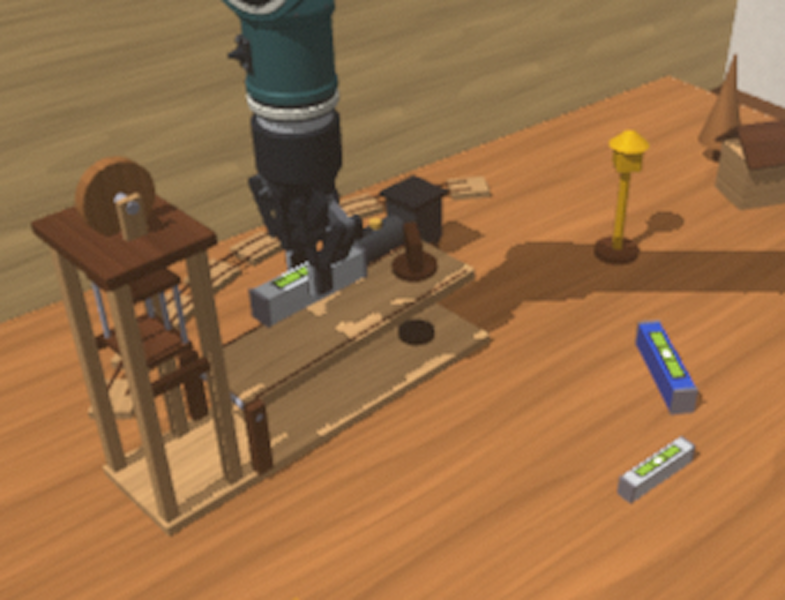

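The level hangs over the platform at crop (310,285), in line with it and clear of both the tower and the knob. Lowering.

```bash
python3 -m crank '[[[0,0,1,0],[0,0,1,0],[0,0,1,0],[0,0,0.4,0],[0,0,0,0],[0,0,0,0],[0,0,0,0]]]'
```

```text
t: 10.03
position: [631.0, 89.7, 103.4]
eef_rot: [0.0, 0.669, 0.743, 0.0]
force: [-0.5, 0.2, -0.9]
opening: 23.4
gripper_force: 40.8
```

```bash
python3 -m crank '[[[0,0,0.1,0],[0,0,0.1,0],[0,0,0.1,0],[0,0,0.1,0],[0,0,0,0],[0,0,0,0]]]'
```

```text
t: 10.53
position: [631.2, 89.6, 99.8]
eef_rot: [0.0, 0.669, 0.743, 0.0]
force: [-1.6, -0.8, 3.1]
opening: 23.1
gripper_force: 41.5
```

```bash
python3 -m crank '[[[0,0,0,0],[0,0,0,0],[0,0,0,0],[0,0,0,0],[0,0,0,0],[0,0,0,0],[0,0,0,0],[0,0,0,0]]]' 0.2
python3 -m crank '[[[0,0,-1,0],[0,0,-2,0],[0,0,-3,0],[0,0,-3,0],[0,0,-3,0],[0,0,-3,0],[-2,0,0,0],[-2,0,0,0],[-2,0,0,0],[-2,0,0,0]]]'
python3 - <<'E'
from h import *
p=snapshot("wrist");cv2.imwrite("pics/w4.png",p["pixels"]);print(np.round(p["view"],4).tolist());print(*green(p,z=122),sep="\n")
E
```

```text
t: 11.2
position: [630.9, 89.5, 99.2]
eef_rot: [-0.0, 0.669, 0.743, -0.0]
force: [0.3, 0.9, -0.0]
opening: 51.3
gripper_force: 0.0
t: 12.03
position: [639.4, 9.2, 250.5]
eef_rot: [0.001, 0.669, 0.743, 0.0]
force: [0.7, 0.4, 0.1]
opening: 51.4
gripper_force: 0.0
[[0.9944, 0.1055, 0.0018, -636.8855], [0.1012, -0.9586, 0.266, -95.1707], [0.0298, -0.2643, -0.964, 380.9642], [0.0, 0.0, 0.0, 1.0]]
([278.0, 112.0], [630.4, 91.3], [12.7, 76.3], -1.45)
([39.0, 239.0], [416.4, -44.7], [6.9, 40.7], -1.565)
```

View pics/w4.png

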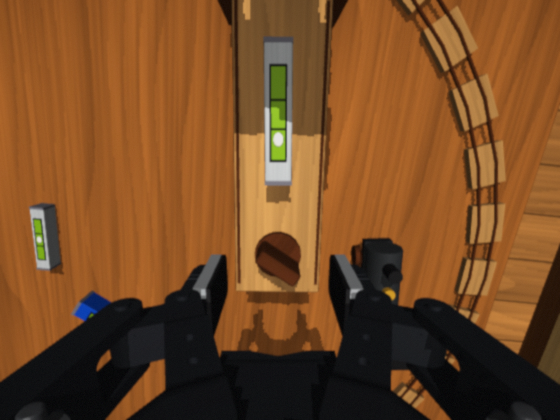

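The level lies lengthwise at (278,112) with the bubble at the knob end. The knob is at (278,258); zooming in on its bar.

```bash
python3 -c "
import cv2;a=cv2.imread('pics/w4.png')[220:300,230:330];a=cv2.convertScaleAbs(a,alpha=2.2,beta=10);cv2.imwrite('pics/w4c.png',cv2.resize(a,(750,600),interpolation=2))"
```

```text
(no output)
```

View pics/w4c.png

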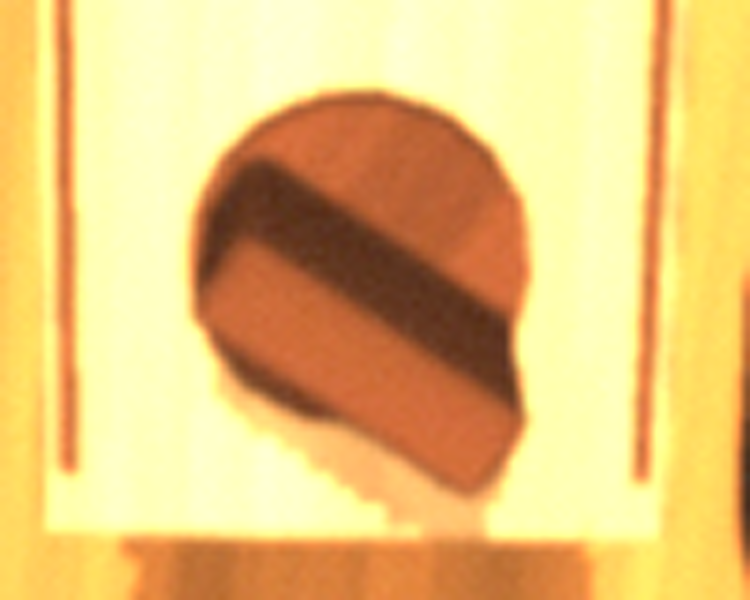

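The bar's top face has crop corners (248,238), (523,412), (470,495) and (198,310).

```bash
python3 - <<'E'
from h import *
np.set_printoptions(precision=3,suppress=True)
V=[[0.9944, 0.1055, 0.0018, -636.8855], [0.1012, -0.9586, 0.266, -95.1707], [0.0298, -0.2643, -0.964, 380.9642], [0,0,0,1]]
p=dict(pixels=np.zeros((420,560,3)),fov_y=69.65506,cx=277.667,cy=215.986,view=V)
c=np.array([(248,238),(523,412),(470,495),(198,310)])/7.5+[230,220]
X=onz(p,c,143);print(X.mean(0),[np.linalg.norm(X[i]-X[i-1]) for i in range(4)])
for a,b in((0,1),(3,2)):print(np.arctan2(*(X[b]-X[a])[1::-1]))
print("disc",onz(p,np.array([[360,250]])/7.5+[230,220],105))
s=read_state();print(s["joint_pos"],s["position"])
E
```

```text
[645.011 -41.23  143.   ] [np.float64(11.084293108552398), np.float64(40.128748123488165), np.float64(12.814589720193046), np.float64(41.09892739148508)]
-0.4950956015061169
-0.5360462229973703
disc [[645.061 -42.047 105.   ]]
[ 0.291  0.487 -0.485  1.586  0.248  1.129 -0.154] [639.952   3.154 250.051]
```

```bash
python3 -m crank '[[[0,0,0,-0.12],[0,0,0,-0.12],[0,0,0,-0.12],[0,0,0,-0.12],[0,0,0,-0.12],[0,0,0,-0.12],[0,0,0,-0.12],[0,0,0,-0.115],[0,0,0,0],[0,0,0,0]]]' 0.2; python3 - <<'E'
from h import *
s=read_state();P=s["position"];q=s["eef_rot"];y=2*np.arctan2(q[2],q[1])
d=np.array([645,-42])-P[:2];print(P,y,s["joint_pos"]);print("tool dx dy mm",d@[np.cos(y),np.sin(y)],d@[np.sin(y),-np.cos(y)],"dz",P[2]-111,"roll",y-2.63)
E
```

```text
t: 12.92
position: [639.2, 10.0, 249.7]
eef_rot: [0.0, 0.254, 0.967, 0.0]
force: [-0.5, -0.3, -0.2]
opening: 51.7
gripper_force: 0.0
[639.23259993  10.01764195 249.67835463] 2.627456739456923 [ 0.41990078  0.53779255 -0.6935878   1.57766387  0.36521891  1.15923557
  0.70478511]
tool dx dy mm -30.603153200897275 -42.45638929804698 dz 138.6783546331295 roll -0.002543260543077075
```

```bash
python3 -m crank '[[[-0.77,-1.06,0,0],[-0.77,-1.06,0,0],[-0.77,-1.06,0,0],[-0.76,-1.06,0,0],[0,0,2,0],[0,0,2,0],[0,0,2,0],[0,0,2,0],[0,0,1,0],[0,0,0,0]]]' -0.15
python3 -m crank '[[[0,0,1.5,0],[0,0,1.5,0],[0,0,1.2,0],[0,0,0.6,0],[0,0,0,0],[0,0,0,0]]]'
```

```text
t: 13.75
position: [643.8, -43.6, 156.5]
eef_rot: [-0.002, 0.253, 0.967, -0.001]
force: [-0.9, 0.1, -0.1]
opening: 36.4
gripper_force: 0.0
t: 14.25
position: [645.2, -41.9, 110.9]
eef_rot: [-0.0, 0.253, 0.968, 0.0]
force: [0.6, -0.3, 0.7]
opening: 36.3
gripper_force: 0.0
```

```bash
python3 -m crank '[[[0,0,0,0],[0,0,0,0],[0,0,0,0],[0,0,0,0],[0,0,0,0],[0,0,0,0],[0,0,0,0]]]' -1 60
python3 -m crank '[[[0,0,0.2,0],[0,0,0.2,0],[0,0,0.2,0],[0,0,0.2,0],[0,0,0.2,0],[0,0,0.2,0],[0,0,0,0],[0,0,0,0]]]'
python3 -m crank '[[[0,0,0.2,0],[0,0,0.2,0],[0,0,0.1,0],[0,0,0.1,0],[0,0,0,0],[0,0,0,0],[0,0,0,0]]]'
```

```text
t: 14.83
position: [645.0, -43.5, 111.3]
eef_rot: [-0.0, 0.253, 0.967, -0.001]
force: [-2.5, -4.5, 1.3]
opening: 13.1
gripper_force: 63.0
t: 15.5
position: [645.2, -45.1, 99.8]
eef_rot: [0.0, 0.254, 0.967, -0.002]
force: [-4.4, -9.8, 5.6]
opening: 13.5
gripper_force: 62.7
t: 16.08
position: [645.4, -45.6, 94.3]
eef_rot: [0.0, 0.255, 0.967, -0.002]
force: [-5.1, -10.9, 7.9]
opening: 12.8
gripper_force: 63.0
```

```bash
python3 -m crank '[[[0,0,0.1,0],[0,0,0.1,0],[0,0,0.1,0],[0,0,0,0],[0,0,0,0],[0,0,0,0]]]'
python3 -m crank '[[[0,0,0.1,0],[0,0,0.1,0],[0,0,0.1,0],[0,0,0,0],[0,0,0,0],[0,0,0,0]]]'
python3 -m crank '[[[0,0,0.1,0],[0,0,0.1,0],[0,0,0.1,0],[0,0,0,0],[0,0,0,0],[0,0,0,0]]]'
```

```text
t: 16.58
position: [645.5, -45.8, 91.5]
eef_rot: [0.0, 0.255, 0.967, -0.002]
force: [-5.3, -11.9, 9.4]
opening: 12.6
gripper_force: 63.2
t: 17.08
position: [645.6, -46.2, 88.6]
eef_rot: [0.001, 0.255, 0.967, -0.002]
force: [-6.2, -10.6, 9.4]
opening: 13.6
gripper_force: 63.3
t: 17.58
position: [645.8, -46.3, 86.9]
eef_rot: [0.001, 0.255, 0.967, -0.002]
force: [-9.6, -13.0, 19.3]
opening: 13.1
gripper_force: 64.9
```

Foot met the pad at about 24 mm of travel. Turning clockwise while rising with it.

```bash
python3 -m crank '[[[0,0,0,0.06],[0,0,-0.03,0.06],[0,0,-0.03,0.06],[0,0,-0.03,0.06],[0,0,-0.03,0.06],[0,0,-0.03,0.06],[0,0,-0.03,0.06],[0,0,-0.03,0.06],[0,0,0,0],[0,0,0,0]]]'
python3 - <<'E'
from h import *
s=read_state();print(s["force"],s["wrist_torque"],s["joint_pos"])
p=snapshot("wrist");cv2.imwrite("pics/w5.png",p["pixels"]);print(*green(p,z=115),sep="\n")
E
```

```text
t: 18.42
position: [645.6, -46.5, 89.0]
eef_rot: [0.002, 0.478, 0.879, -0.002]
force: [-8.6, -11.6, 16.9]
opening: 13.2
gripper_force: 64.5
[ -8.6240087  -11.59425212  16.87197773] [-1.65659785  1.90821448 -0.0471646 ] [ 0.35751338  0.68706104 -0.47988516  1.68306757  0.40027459  0.8697342
  0.28375765]
([419.0, 40.0], [632.4, 63.9], [12.0, 30.8], -1.472)
```

View pics/w5.png

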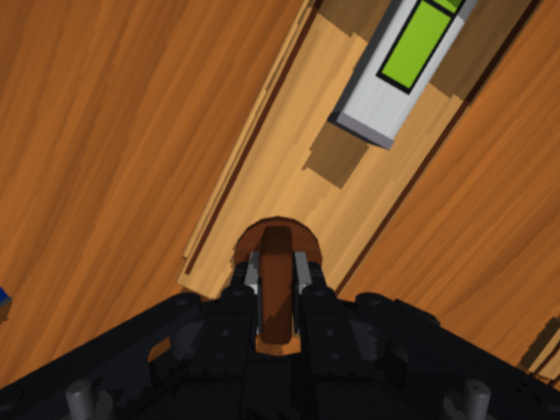

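The bar turns with the fingers at (278,285). The level end is at (365,135) and untouched. Continuing.

```bash
python3 -m crank '[[[0,0,-0.04,0.08],[0,0,-0.04,0.08],[0,0,-0.04,0.08],[0,0,-0.04,0.08],[0,0,-0.04,0.08],[0,0,-0.04,0.08],[0,0,-0.04,0.08],[0,0,-0.03,0.08],[0,0,0,0],[0,0,0,0]]]'
python3 -m crank '[[[0,0,-0.04,0.08],[0,0,-0.04,0.08],[0,0,-0.04,0.08],[0,0,-0.04,0.08],[0,0,-0.04,0.08],[0,0,-0.03,0.08],[0,0,0,0],[0,0,0,0],[0,0,0,0],[0,0,0,0]]]'
cat > bub.py <<'E'
from h import *
# platform hinge frame estimate: vial strip seen -> bubble coordinate along platform dir (positive to tower), level centre = 0
for n in("side","scene","wrist"):
    p=snapshot(n);cv2.imwrite(f"pics/b_{n}.png",p["pixels"])
    g=cv2.inRange(cv2.cvtColor(p["pixels"],cv2.COLOR_BGR2HSV),(28,90,60),(50,255,255))
    c0=proj(p,[630.6,90.5,121])[0]
    y,x=np.mgrid[:420,:560];m=(np.hypot(x-c0[0],y-c0[1])<(28 if n!="wrist" else 400))&(g>0)
    v,u=np.nonzero(m)
    if len(u)<10: print(n,"no strip",len(u));continue
    X=onz(p,np.c_[u,v],121);d=np.array([-.104,.9946]);a=X[:,:2]@d;b=X[:,:2]@[.9946,.104]
    print(n,"strip",len(u),np.round(c0),"along",a.min().round(1),a.max().round(1),"mid",((a.min()+a.max())/2).round(1),"width",np.ptp(b).round(1))
    mid=(a.min()+a.max())/2;bm=np.median(b)
    # sample brightness along the centreline
    t=np.arange(-36,37,2.);L=[]
    for o in(-1.5,0,1.5):
        W=np.array([[*((mid+k)*d+(bm+o)*np.array([.9946,.104])),121] for k in t]);uv=proj(p,W).astype(np.float32)
        L.append(cv2.remap(p["pixels"],uv[None,:,0],uv[None,:,1],cv2.INTER_LINEAR)[0,:,0])
    L=np.mean(L,0);print(" blue ch",dict(zip(t.astype(int).tolist(),L.astype(int).tolist())))
    w=np.clip(L-np.median(L)-40,0,None);print(" bubble",(w@t/max(w.sum(),1)).round(1))
s=read_state();print(s["t"],s["force"].round(1),s["position"].round(1),s["joint_pos"][-1])
E
python3 bub.py
```

```text
t: 19.3
position: [645.3, -46.4, 92.0]
eef_rot: [0.002, 0.729, 0.684, -0.002]
force: [-9.4, -11.0, 16.5]
opening: 13.3
gripper_force: 64.8
t: 20.13
position: [644.9, -46.1, 94.2]
eef_rot: [0.002, 0.871, 0.491, -0.001]
force: [-8.8, -9.9, 17.2]
opening: 13.2
gripper_force: 64.7
side strip 102 [215. 191.] along -6.3 66.3 mid 30.0 width 13.7
 blue ch {-36: 82, -34: 71, -32: 71, -30: 73, -28: 74, -26: 73, -24: 72, -22: 74, -20: 74, -18: 72, -16: 70, -14: 63, -12: 61, -10: 65, -8: 68, -6: 68, -4: 67, -2: 65, 0: 67, 2: 74, 4: 100, 6: 137, 8: 154, 10: 144, 12: 125, 14: 97, 16: 61, 18: 52, 20: 52, 22: 51, 24: 51, 26: 50, 28: 49, 30: 49, 32: 49, 34: 48, 36: 51}
 bubble 8.6
scene strip 47 [296. 227.] along -5.1 64.9 mid 29.9 width 11.4
 blue ch {-36: 141, -34: 123, -32: 113, -30: 109, -28: 109, -26: 109, -24: 107, -22: 109, -20: 110, -18: 108, -16: 102, -14: 97, -12: 98, -10: 101, -8: 103, -6: 102, -4: 102, -2: 104, 0: 113, 2: 125, 4: 141, 6: 149, 8: 149, 10: 144, 12: 132, 14: 113, 16: 93, 18: 78, 20: 72, 22: 69, 24: 70, 26: 68, 28: 70, 30: 70, 32: 69, 34: 69, 36: 78}
 bubble 7.0
wrist strip 4307 [31.  2.] along -18.2 27.8 mid 4.8 width 12.2
 blue ch {-36: 196, -34: 195, -32: 195, -30: 195, -28: 195, -26: 194, -24: 19, -22: 34, -20: 35, -18: 34, -16: 35, -14: 36, -12: 35, -10: 37, -8: 37, -6: 38, -4: 39, -2: 40, 0: 40, 2: 23, 4: 41, 6: 39, 8: 33, 10: 31, 12: 33, 14: 32, 16: 21, 18: 84, 20: 33, 22: 0, 24: 0, 26: 0, 28: 0, 30: 0, 32: 0, 34: 0, 36: 0}
 bubble -30.4
20.2833 [ -9.1 -10.4  17.5] [645.  -46.1  94.2] -0.6651391891927623
```

```bash
python3 -m crank '[[[0,0,-0.04,0.08],[0,0,-0.04,0.08],[0,0,-0.04,0.08],[0,0,-0.04,0.08],[0,0,-0.04,0.08],[0,0,-0.04,0.08],[0,0,-0.04,0.08],[0,0,-0.03,0.08],[0,0,-0.04,0.08],[0,0,-0.03,0.08]]]'
python3 -m crank '[[[0,0,0,0],[0,0,0,0],[0,0,0,0],[0,0,0,0],[0,0,0,0],[0,0,0,0],[0,0,0,0],[0,0,0,0],[0,0,0,0],[0,0,0,0]]]'
python3 -m crank '[[[0,0,0,0],[0,0,0,0],[0,0,0,0],[0,0,0,0],[0,0,0,0],[0,0,0,0],[0,0,0,0],[0,0,0,0],[0,0,0,0],[0,0,0,0]]]'
python3 bub.py | grep -v wrist
```

```text
t: 21.12
position: [644.8, -45.5, 97.9]
eef_rot: [0.002, 0.994, 0.112, -0.001]
force: [-8.9, -9.8, 17.0]
opening: 13.3
gripper_force: 65.1
t: 21.95
position: [645.0, -45.5, 98.0]
eef_rot: [0.002, 0.994, 0.114, -0.0]
force: [-9.0, -8.4, 17.0]
opening: 13.3
gripper_force: 65.0
t: 22.78
position: [645.0, -45.5, 98.0]
eef_rot: [0.002, 0.994, 0.114, -0.0]
force: [-9.0, -9.2, 17.1]
opening: 13.3
gripper_force: 65.0
side strip 97 [215. 191.] along -8.9 66.3 mid 28.7 width 12.4
 blue ch {-36: 77, -34: 72, -32: 74, -30: 74, -28: 74, -26: 73, -24: 73, -22: 73, -20: 72, -18: 72, -16: 70, -14: 66, -12: 64, -10: 67, -8: 70, -6: 86, -4: 136, -2: 191, 0: 220, 2: 216, 4: 181, 6: 126, 8: 83, 10: 54, 12: 46, 14: 49, 16: 51, 18: 51, 20: 53, 22: 51, 24: 52, 26: 52, 28: 52, 30: 52, 32: 51, 34: 51, 36: 50}
 bubble 0.8
scene strip 43 [296. 227.] along -5.1 64.9 mid 29.9 width 11.1
 blue ch {-36: 118, -34: 108, -32: 107, -30: 106, -28: 107, -26: 110, -24: 111, -22: 111, -20: 107, -18: 104, -16: 102, -14: 100, -12: 99, -10: 102, -8: 113, -6: 134, -4: 155, -2: 170, 0: 169, 2: 158, 4: 141, 6: 120, 8: 97, 10: 75, 12: 64, 14: 61, 16: 63, 18: 66, 20: 69, 22: 70, 24: 67, 26: 66, 28: 68, 30: 70, 32: 70, 34: 70, 36: 79}
 bubble -0.9
 blue ch {-36: 49, -34: 134, -32: 140, -30: 211, -28: 212, -26: 211, -24: 210, -22: 210, -20: 209, -18: 210, -16: 143, -14: 22, -12: 37, -10: 38, -8: 37, -6: 37, -4: 37, -2: 37, 0: 37, 2: 38, 4: 37, 6: 37, 8: 36, 10: 36, 12: 22, 14: 0, 16: 0, 18: 0, 20: 0, 22: 0, 24: 0, 26: 0, 28: 0, 30: 0, 32: 0, 34: 0, 36: 0}
 bubble -24.5
22.9333 [-8.7 -7.6 16.2] [645.  -45.4  97.9] -1.3410279430913068
```

Both cameras put the bubble within 2 mm of the middle. I'll press a little more for margin and check that the response is firm.

```bash
python3 -m crank '[[[0,0,0.1,0],[0,0,0.1,0],[0,0,0,0],[0,0,0,0],[0,0,0,0],[0,0,0,0],[0,0,0,0],[0,0,0,0],[0,0,0,0],[0,0,0,0]]]'
python3 -m crank '[[[0,0,0,0],[0,0,0,0],[0,0,0,0],[0,0,0,0],[0,0,0,0],[0,0,0,0],[0,0,0,0],[0,0,0,0],[0,0,0,0],[0,0,0,0]]]'
python3 bub.py | grep -v blue
python3 -c "
import cv2,numpy as np
a=cv2.imread('pics/b_side.png')[130:240,180:300];cv2.imwrite('pics/f.png',cv2.resize(a,(655,600),interpolation=2))"
```

```text
t: 23.77
position: [645.0, -45.5, 97.5]
eef_rot: [0.002, 0.994, 0.114, -0.0]
force: [-12.2, -9.6, 25.7]
opening: 13.1
gripper_force: 66.6
t: 24.6
position: [645.0, -45.5, 97.5]
eef_rot: [0.002, 0.994, 0.114, -0.0]
force: [-13.2, -8.2, 26.1]
opening: 13.5
gripper_force: 66.6
side strip 95 [215. 191.] along -8.9 66.3 mid 28.7 width 12.2
 bubble 1.7
scene strip 40 [296. 227.] along -5.1 64.9 mid 29.9 width 10.6
 bubble -0.0
wrist strip 1651 [-40. 256.] along -19.1 8.3 mid -5.4 width 12.6
 bubble -24.3
24.75 [-11.9  -8.7  26. ] [645.1 -45.5  97.5] -1.3410396177593802
```

View pics/f.png

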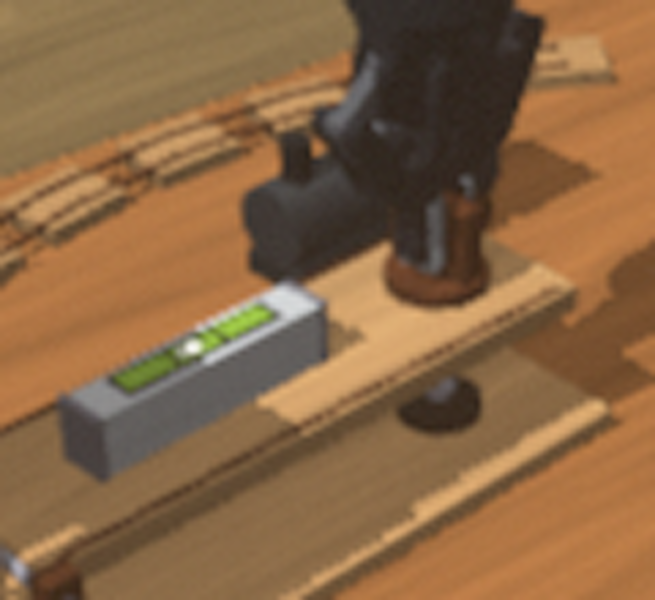

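The foot stands on the pad at crop (440,400), and the press is firm: 9 N more for 0.5 mm of travel. The bubble at (192,345) lies between the lines, and the knob is gripped.

```bash
python3 -c "
from bench import ticket;print(ticket.hand_in())"
```

```text
the job is handed in; nothing more can be done
None
```

I handed the job in at about 25 s of the allowed 72 s; no verdict came back. The level lies lengthwise on the platform, released. The knob is still gripped with its foot pressed firmly on the pad, and the bubble measured within 2 mm of centre. On the way, a miscounted descent pressed the fingers into the table (71 N at the wrist) before I backed off. I did not re-measure the wagon, engine and lantern.

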